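# Sieve the spacer rings out of a basket of mixed parts

### The arm

A 6-joint arm with a two-finger parallel gripper is mounted at the origin on a cart in front of the work surface, level with it; the furniture and walls round the work are solid. World frame = base frame: x ahead of the robot, y to its left, z up, the work surface at z = 0. Lengths are in m, angles in rad, forces in N, time in s.
With the tool pointing down it reaches from about 0.375 to 0.9 m from the base axis. Payload 3.1 kg.
Tool frame: the origin (TCP) lies midway between the tips of the shut fingers; the grasp point (between the pads) lies 19 mm behind it; z points along the fingers, y is the line along which they close (so a half turn about z gives the same grasp; the last joint's range is limited). The gripper opens to 85 mm and grips with 20 to 120 N. Pads are 22 mm wide; open, the fingers measure 114 mm over their backs; the gripper's body (76 mm by 85 mm) begins 54 mm behind the grasp point. The pads swing forward as they close: fully open they stand 13 mm farther back than shut.
Start: joints at [1, 0.527, 1.433, -0, 1.181, -0.178], TCP at [0.239, 0.578, 0.231] pointing down, gripper open.
Joint ranges: [-3.08, 3.08], [-0.75, 2.2], [0.22, 2.44], [-1.43, 4.57], [0, 2.65], [-2.85, 2.85]. Speed limits (rad/s): [2.79, 2.79, 3.14, 3.14, 3.14, 3.14].

### API

Orientations are given as a unit quaternion [x, y, z, w].
In Python, from station import manip gives the robot as it stands.
- The arm moves only by the tool step_arm, never from a script. Its argument "targets" is text: rows parted by semicolons, each of 4 numbers parted by spaces: the shift along the tool's x, y, z in mm, then the turn about the tool's z in degrees. A call has 1 to 12 rows; each row is the pose to reach, as a shift and turn from the pose commanded when the call began, along the tool's axes at that moment; what a row does not reach only later rows make up. A row lasts 1/10 s, in which the tool goes at most 50 mm and 8.59 degrees, less where a joint would pass 70% of its speed; a pose out of reach is approached as far as the arm can. A call with a gripper value outside its range is refused whole. "gripper" is the closure, from 0 (fully open) to 1 (shut), set as the call begins (left out, the last holds). The fingers move at their own pace and stop on an object; "squeeze" is the grip in N (left out, the last holds). Time passes only in rows, so rows that repeat a pose let the fingers close. It gives the time, the measured TCP pose, the force, the opening and the grip force at its end, in the units of the state.
- manip.sense(): the state, without advancing time (a new reading comes with each control period).
- manip.snapshot(name): name is "scene" or "top" or "wrist"; returns the picture (420x560x3 uint8, red, green, blue); there is no depth.
- manip.get_calibration(name): a dict with "fov_y" (degrees; the focal length in pixels is half the picture's height over the tangent of half this angle, whatever the lens; pixels are square), "cx", "cy" (the principal point, pixels), "extrinsics" (4x4, takes a point from camera to world coordinates); the wrist camera has in their place "tool_from_camera" (4x4, takes a point from camera to tool coordinates, whose origin is the TCP and whose axes are the flange's). Camera axes: x right, y down, z forward; pixel columns grow to the right and rows downward; lengths in m; the calibration is good to about 2 mm. A picture is of the moment at which its call begins: read the wrist's pose just before it. get_calibration takes no time and is no camera call.
- manip.sign_off(): hands the job in; it is judged then, once.
Trained networks look in the newest picture that a camera, given by its name, has taken for a name from the list of things; names that differ only in an ending like _2 or _b are one class to them, and where a whole thing is asked for, a point or a joint stands for the part that bears it (a point fixed in the world has none). Each returns a list of dicts, best first, with "p" (0 to 1); they miss things now and then, are a little off and sometimes report something else, mostly with a low value. They report only what shows in the picture. A call takes as long as a camera call. They do not tell look-alikes from the thing itself.
- manip.recognise(camera, query): "position" ([column, row] in pixels, amid what is visible of it).
- manip.masks_of(camera, query): "pixels" (420x560 bool, what is visible of it) and "position" ([column, row] in pixels, amid what is visible of it).
- manip.mark_of(camera, query): "position" ([column, row] in pixels: a listed point, or the origin of a listed thing).
The state is a dict: "t": time; "q": joint angles; "qd": joint speeds; "tau": joint torques, N m; "tcp_pos": TCP position; "tool_rot": TCP orientation; "force": force on the tool from outside, world axes, zero at the start; "ft_torque": the same for the moment, N m; "finger_gap": opening from 0.0 (shut) to 1.0 (fully open); "gripper_force": force on a finger pad.
Only numpy, scipy, OpenCV 4.12 (cv2) and the standard library are available. Lean on these libraries where they do the work, as an engineer would, in place of code of your own. Each camera call takes 0.05 s, during which the arm holds its last target. There are 200 camera calls.

### The job

Sort the mixed parts in the steel sieve basket: pick the basket up by its arch handle, hold it over the grey catch tray and shake it side to side until all four small spacer rings have fallen through its floor into the tray, while the two big nuts and the bearing stay in the basket. Then put the basket back level on the middle of the plywood board, setting it down gently, and let go. Leave the oil bottle, the round tin and the small carton where they stand.

Things in the scene. Friction and masses are not known exactly. Their poses are not given: they have to be found in the camera images.
- basket_grip (a point): centre of the black square hand grip (72 mm long along x, 18 mm wide, 18 mm high) in the middle of the sieve basket's arch handle, a bar along the basket's x that is joined to its two x walls by flat straps; 112 mm above the basket's underside, axes as the basket's. Grip it from above across y with a firm grip: the load hangs below and can turn in the fingers when swung hard.
- basket: the sieve basket: loose plain steel open tray, 148 (x) by 112 mm (y), walls 40 mm high and 3 mm thick, 0.22 to 0.33 kg empty plus 0.19 kg of parts; origin at the centre of its underside, z up. Its floor has 4 (along x) by 3 (along y) square holes.
- basket_floor (a point): centre of the basket floor's upper face, 4 mm above the underside. The holes are 20 mm square, with solid webs 16 mm wide between them (pitch 36 mm) and a 7 mm solid strip along the walls; this point lies on a web between two holes. Rings slide only when shaken harder than friction (0.28 to 0.44 times gravity) and stay on a web until shaken off it.
- spacer0_center (a point): small steel spacer ring 1 of 4 (loose, 17 mm outside diameter, 8 mm high, 10 mm bore, 14 g); this point is its centre, z along its bore. All four start flat on webs of the basket floor; they pass through the 20 mm holes. The basket gets 0.14 N lighter for each one that has gone.
- spacer1_center (a point): small steel spacer ring 2 of 4 (loose, 17 mm outside diameter, 8 mm high, 10 mm bore, 14 g); this point is its centre, z along its bore. All four start flat on webs of the basket floor; they pass through the 20 mm holes. The basket gets 0.14 N lighter for each one that has gone.
- spacer2_center (a point): small steel spacer ring 3 of 4 (loose, 17 mm outside diameter, 8 mm high, 10 mm bore, 14 g); this point is its centre, z along its bore. All four start flat on webs of the basket floor; they pass through the 20 mm holes. The basket gets 0.14 N lighter for each one that has gone.
- spacer3_center (a point): small steel spacer ring 4 of 4 (loose, 17 mm outside diameter, 8 mm high, 10 mm bore, 14 g); this point is its centre, z along its bore. All four start flat on webs of the basket floor; they pass through the 20 mm holes. The basket gets 0.14 N lighter for each one that has gone.
- nut_a_center (a point): big steel hex nut (loose, 24 mm across flats, 27 mm across corners, 13 mm high, 35 g), its centre; starts in the basket and is too big for the holes
- nut_b_center (a point): second big steel hex nut, same as the first, its centre; starts in the basket
- ball_bearing_center (a point): ball bearing (loose, steel, 35 mm outside diameter, 11 mm high, 60 g), its centre; starts in the basket and is too big for the holes
- tray_floor (a point): centre of the inner floor of the catch tray: a fixed, grey painted open sheet tray, 200 mm (x) by 190 mm (y) outside, 4 mm walls, rim 50 mm above the table, inner floor 4 mm above the table (46 mm below the rim)
- board_top (a point): centre of the top of the plywood board on which the basket starts and to which it returns: fixed, 180 mm square, 10 mm thick, its top 10 mm above the table. Board and tray lie side by side, either one on the left.
- board: the same plywood board; origin at the centre of its underside
- oil_can: bystander: yellow oil bottle with a red nozzle, 46 mm diameter, 135 mm high, standing behind the work; origin at the centre of its underside
- round_tin: bystander: small round green tin with a grey lid, 65 mm diameter, 41 mm high, to the left of the work; origin at the centre of its underside
- carton_fix: bystander: small blue carton, 62 x 105 mm, 85 mm high, standing behind the work; origin at the centre of its underside
Things that resemble listed ones, but are neither listed nor needed, are in the scene too. Of the things shaped like the basket, the steel one is meant.

How it is judged:
On the way, in this order (a step that is already met when the one before it is completed fails the run):
1. the basket is lifted clear of the board with all seven parts in it (z of basket_grip in the frame of board_top above 0.137 m and x of nut_a_center in the frame of basket_grip between -0.072 and 0.072 m and y of nut_a_center in the frame of basket_grip between -0.054 and 0.054 m and z of nut_a_center in the frame of basket_grip between -0.113 and -0.07 m and x of nut_b_center in the frame of basket_grip between -0.072 and 0.072 m and y of nut_b_center in the frame of basket_grip between -0.054 and 0.054 m and z of nut_b_center in the frame of basket_grip between -0.113 and -0.07 m and x of ball_bearing_center in the frame of basket_grip between -0.072 and 0.072 m and y of ball_bearing_center in the frame of basket_grip between -0.054 and 0.054 m and z of ball_bearing_center in the frame of basket_grip between -0.113 and -0.07 m and x of spacer0_center in the frame of basket_grip between -0.072 and 0.072 m and y of spacer0_center in the frame of basket_grip between -0.054 and 0.054 m and z of spacer0_center in the frame of basket_grip between -0.113 and -0.07 m and x of spacer1_center in the frame of basket_grip between -0.072 and 0.072 m and y of spacer1_center in the frame of basket_grip between -0.054 and 0.054 m and z of spacer1_center in the frame of basket_grip between -0.113 and -0.07 m and x of spacer2_center in the frame of basket_grip between -0.072 and 0.072 m and y of spacer2_center in the frame of basket_grip between -0.054 and 0.054 m and z of spacer2_center in the frame of basket_grip between -0.113 and -0.07 m and x of spacer3_center in the frame of basket_grip between -0.072 and 0.072 m and y of spacer3_center in the frame of basket_grip between -0.054 and 0.054 m and z of spacer3_center in the frame of basket_grip between -0.113 and -0.07 m), for 0.1 s.
2. with the basket held in the air over the tray, all four rings have fallen through into the tray and the big parts are still in the basket (horizontal distance between basket_grip and tray_floor below 0.12 m and height (world z) of basket_grip above 0.135 m and x of nut_a_center in the frame of basket_grip between -0.072 and 0.072 m and y of nut_a_center in the frame of basket_grip between -0.054 and 0.054 m and z of nut_a_center in the frame of basket_grip between -0.113 and -0.07 m and x of nut_b_center in the frame of basket_grip between -0.072 and 0.072 m and y of nut_b_center in the frame of basket_grip between -0.054 and 0.054 m and z of nut_b_center in the frame of basket_grip between -0.113 and -0.07 m and x of ball_bearing_center in the frame of basket_grip between -0.072 and 0.072 m and y of ball_bearing_center in the frame of basket_grip between -0.054 and 0.054 m and z of ball_bearing_center in the frame of basket_grip between -0.113 and -0.07 m and x of spacer0_center in the frame of tray_floor between -0.098 and 0.098 m and y of spacer0_center in the frame of tray_floor between -0.093 and 0.093 m and z of spacer0_center in the frame of tray_floor between -0.002 and 0.044 m and z of each of spacer0_center, spacer1_center, spacer2_center, spacer3_center in the frame of basket_grip below -0.113 m and x of spacer1_center in the frame of tray_floor between -0.098 and 0.098 m and y of spacer1_center in the frame of tray_floor between -0.093 and 0.093 m and z of spacer1_center in the frame of tray_floor between -0.002 and 0.044 m and x of spacer2_center in the frame of tray_floor between -0.098 and 0.098 m and y of spacer2_center in the frame of tray_floor between -0.093 and 0.093 m and z of spacer2_center in the frame of tray_floor between -0.002 and 0.044 m and x of spacer3_center in the frame of tray_floor between -0.098 and 0.098 m and y of spacer3_center in the frame of tray_floor between -0.093 and 0.093 m and z of spacer3_center in the frame of tray_floor between -0.002 and 0.044 m), for 0.2 s.
At the end, for the whole second after the job is handed in: the basket stands level (within 0.06 rad) on the board, its centre within 40 mm of the board's centre, at rest, with both big nuts and the bearing lying in it, and all four rings lie in the tray (horizontal distance between basket_grip and board_top below 0.04 m and angle between basket_grip's own z axis and vertical below 0.06 rad and z of basket_grip in the frame of board_top between 0.106 and 0.118 m and linear speed of basket below 0.02 m/s and x of nut_a_center in the frame of basket_grip between -0.072 and 0.072 m and y of nut_a_center in the frame of basket_grip between -0.054 and 0.054 m and z of nut_a_center in the frame of basket_grip between -0.113 and -0.07 m and x of nut_b_center in the frame of basket_grip between -0.072 and 0.072 m and y of nut_b_center in the frame of basket_grip between -0.054 and 0.054 m and z of nut_b_center in the frame of basket_grip between -0.113 and -0.07 m and x of ball_bearing_center in the frame of basket_grip between -0.072 and 0.072 m and y of ball_bearing_center in the frame of basket_grip between -0.054 and 0.054 m and z of ball_bearing_center in the frame of basket_grip between -0.113 and -0.07 m and x of spacer0_center in the frame of tray_floor between -0.098 and 0.098 m and y of spacer0_center in the frame of tray_floor between -0.093 and 0.093 m and z of spacer0_center in the frame of tray_floor between -0.002 and 0.044 m and x of spacer1_center in the frame of tray_floor between -0.098 and 0.098 m and y of spacer1_center in the frame of tray_floor between -0.093 and 0.093 m and z of spacer1_center in the frame of tray_floor between -0.002 and 0.044 m and x of spacer2_center in the frame of tray_floor between -0.098 and 0.098 m and y of spacer2_center in the frame of tray_floor between -0.093 and 0.093 m and z of spacer2_center in the frame of tray_floor between -0.002 and 0.044 m and x of spacer3_center in the frame of tray_floor between -0.098 and 0.098 m and y of spacer3_center in the frame of tray_floor between -0.093 and 0.093 m and z of spacer3_center in the frame of tray_floor between -0.002 and 0.044 m); the robot touches nothing.
It fails at once if the oil bottle is pushed more than 30 mm from its place (distance of oil_can from where it was at the start of the episode above 0.03 m).
It fails at once if the round tin is pushed more than 30 mm from its place (distance of round_tin from where it was at the start of the episode above 0.03 m).
It fails at once if the small carton is pushed more than 30 mm from its place (distance of carton_fix from where it was at the start of the episode above 0.03 m).
It fails at once if the basket is dropped or pressed on the board with more than 40 N (contact force between basket and board above 40 N).
It also fails if it takes over 72 s, if anything falls off the work surface, if the arm or the gripper's body presses on something with over 40 N, if the wrist force passes 120 N, or if a joint passes its speed limit or range.

## Working session

There is one attempt and no reset: what is moved stays moved. The work goes in short steps, Python scripts to look and compute and a tool call to move; the robot and the scene stay as the last step left them, time stands still between calls to the robot, and variables do not carry over. Pictures are saved under pics/ and viewed, at most 10 in all, crops included, and the job is handed in when it is done.

Besides the shell and the picture viewer there is one more tool, called after "Emit:" in YAML: its name, and indented under it one key for each argument. step_arm: Moves the arm, as the interface text tells. Its arguments: {"type":"object","properties":{"targets":{"type":"string"},"gripper":{"type":"number"},"squeeze":{"type":"number"}},"required":["targets"]}

```bash
mkdir -p pics
cat > h.py <<'E'
import numpy as np, cv2
from station import manip
from scipy.spatial.transform import Rotation as R
def cal(n):
    c=manip.get_calibration(n); f=210/np.tan(np.radians(c['fov_y'])/2)
    if n=='wrist':
        s=manip.sense(); T=np.eye(4); T[:3,:3]=R.from_quat(s['tool_rot']).as_matrix(); T[:3,3]=s['tcp_pos']
        E=T@np.array(c['tool_from_camera'])
    else: E=np.array(c['extrinsics'])
    return f,c['cx'],c['cy'],E
def at(K,p,z):
    f,cx,cy,E=K
    d=E[:3,:3]@np.array([(p[0]-cx)/f,(p[1]-cy)/f,1]); o=E[:3,3]
    return (o+d*(z-o[2])/d[2]).round(4)
def px(K,P):
    f,cx,cy,E=K; v=E[:3,:3].T@(np.array(P)-E[:3,3]); return np.array([cx+f*v[0]/v[2],cy+f*v[1]/v[2]])
def save(n,im): cv2.imwrite('pics/'+n+'.png',im[:,:,::-1])
E
python3 - <<'E'
from h import *
a=manip.snapshot('scene');b=manip.snapshot('top')
save('both',cv2.resize(np.vstack([a,b]),None,fx=.71,fy=.71)); save('top',b)
for n in('top','scene'):
  K=cal(n); print(n,K[3][:3,3])
  for q,z in(('basket_grip',.122),('basket',.01),('board_top',.01),('tray_floor',.004),('oil_can',0),('round_tin',0),('carton_fix',0)):
    print(q,[(round(r['p'],2),np.round(r['position']),at(K,r['position'],z)) for r in manip.mark_of(n,q)[:3]])
E
```

```text
top [ 0.36309066 -0.04403399  0.98121278]
basket_grip [(0.88, array([366., 314.]), array([ 0.333 , -0.1992,  0.122 ])), (0.74, array([256., 207.]), array([ 0.5358, -0.0156,  0.122 ]))]
basket [(0.64, array([258., 217.]), array([ 0.5369, -0.0152,  0.01  ])), (0.55, array([356., 314.]), array([ 0.329 , -0.1986,  0.01  ]))]
board_top [(0.89, array([260., 216.]), array([ 0.5381, -0.0206,  0.01  ]))]
tray_floor [(0.71, array([365., 186.]), array([ 0.592 , -0.2459,  0.004 ]))]
oil_can [(0.76, array([203., 114.]), array([0.7764, 0.0928, 0.    ]))]
round_tin [(0.95, array([165., 267.]), array([0.4464, 0.1802, 0.    ])), (0.67, array([255., 236.]), array([ 0.4994, -0.0076,  0.    ]))]
carton_fix [(0.56, array([291., 105.]), array([ 0.7859, -0.1008,  0.    ]))]
scene [0.02575478 0.24214869 0.78466521]
basket_grip [(0.61, array([275., 212.]), array([ 0.5261, -0.0183,  0.122 ])), (0.56, array([406., 251.]), array([ 0.3252, -0.1893,  0.122 ]))]
basket [(0.86, array([272., 240.]), array([ 0.5435, -0.0194,  0.01  ])), (0.82, array([390., 278.]), array([ 0.3359, -0.189 ,  0.01  ]))]
board_top [(0.63, array([274., 243.]), array([ 0.533 , -0.0184,  0.01  ]))]
tray_floor [(0.75, array([343., 192.]), array([ 0.592 , -0.2445,  0.004 ])), (0.24, array([268., 243.]), array([ 0.5434, -0.0104,  0.004 ]))]
oil_can [(0.97, array([186., 197.]), array([ 0.7664,  0.0999, -0.    ]))]
round_tin [(0.8, array([200., 318.]), array([0.4485, 0.1905, 0.    ]))]
carton_fix [(0.86, array([260., 166.]), array([ 0.7795, -0.1075,  0.    ]))]
```

View pics/both.png

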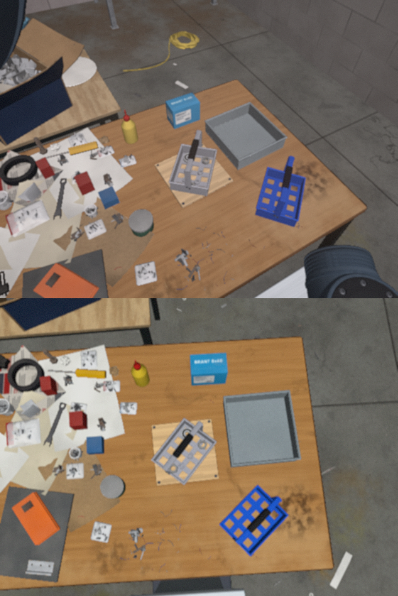

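Run:
```python
from h import *
b=cv2.imread('pics/top.png')[:,:,::-1]; K=cal('top')
save('crop',cv2.resize(b[160:270,200:320],None,fx=5,fy=5,interpolation=cv2.INTER_CUBIC))
m=(b.max(2)<70).astype(np.uint8); m[:, :200]=0; m[:,320:]=0; m[:160]=0; m[270:]=0
n,l,st,c=cv2.connectedComponentsWithStats(m); i=1+np.argmax(st[1:,4]); print(st[i],c[i])
ys,xs=np.where(l==i); r=cv2.minAreaRect(np.c_[xs,ys].astype(np.float32)); bx=cv2.boxPoints(r)
P=np.array([at(K,p,.131) for p in bx]); print(r,P,P.mean(0))
e=[P[1]-P[0],P[2]-P[1]]; e=max(e,key=np.linalg.norm); print(np.linalg.norm(e),np.degrees(np.arctan2(e[1],e[0])))
s=manip.sense(); print(R.from_quat(s['tool_rot']).as_matrix().round(3),s['tcp_pos'])
print(np.degrees(.178))
```

```text
[244 191  28  33 315] [257.42539683 207.09206349]
((257.3600158691406, 207.02000427246094), (9.0, 37.20000076293945), 36.869895935058594) [[ 0.5133  0.0092  0.131 ]
 [ 0.5663 -0.0344  0.131 ]
 [ 0.5553 -0.047   0.131 ]
 [ 0.5026 -0.0034  0.131 ]] [ 0.534375 -0.0189    0.131   ]
0.06862914832634895 -39.44213258929273
[[-0.924  0.382  0.   ]
 [ 0.382  0.924  0.   ]
 [-0.     0.    -1.   ]] [0.23862299 0.57764306 0.23136588]
10.198648753328653
```

View pics/crop.png

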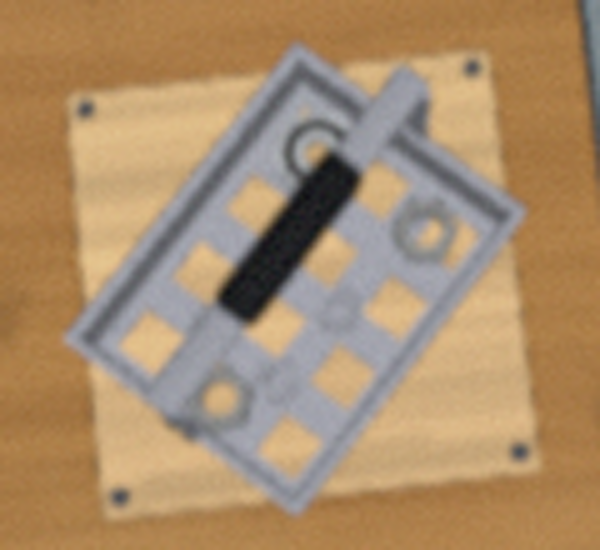

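Emit:
step_arm:
  targets: "-20 -17.5 0 1; -55 -48 0 3; -90 -79 0 5; -125 -110 0 7; -160 -140 0 9; -195 -171 0 11; -230 -201 0 13; -265 -232 0 15; -300 -263 0 17; -335 -293 0 17; -370 -324 0 17; -405 -355 0 17"
  gripper: 0

```text
t: 2.0
tcp_pos: [0.4781, 0.093, 0.2317]
tool_rot: [0.338, 0.941, 0.0, 0.0]
force: [0.9, 0.8, 0.3]
finger_gap: 1.001
gripper_force: 0.0
```

Run:
```python
from h import *
s=manip.sense();print(s['t'],s['tcp_pos'],R.from_quat(s['tool_rot']).as_matrix().round(3).tolist())
```

```text
2.0 [0.47814056 0.09303776 0.23165815] [[-0.772, 0.636, 0.001], [0.636, 0.772, 0.0], [-0.001, 0.001, -1.0]]
```

Emit:
step_arm:
  targets: "-30 -13 0 0; -65 -28 0 0; -95 -42 0 0; -110 -48 0 0; -116 -51 0 0; -116 -51 0 0; -116 -51 0 0"

```text
t: 2.7
tcp_pos: [0.5336, -0.0169, 0.2312]
tool_rot: [0.337, 0.942, 0.0, -0.001]
force: [0.1, -1.0, -0.3]
finger_gap: 1.0
gripper_force: 0.0
```

Run:
```python
from h import *
K=cal('wrist'); b=manip.snapshot('wrist'); save('w1',b)
s=manip.sense();print(s['t'],s['tcp_pos'])
m=(b.max(2)<60).astype(np.uint8)
n,l,st,c=cv2.connectedComponentsWithStats(m)
for i in range(1,n):
  if st[i,4]<800: continue
  ys,xs=np.where(l==i); r=cv2.minAreaRect(np.c_[xs,ys].astype(np.float32)); P=np.array([at(K,p,.131) for p in cv2.boxPoints(r)])
  e=max([P[1]-P[0],P[2]-P[1]],key=np.linalg.norm); print(st[i],r,P.mean(0),np.linalg.norm(e),np.degrees(np.arctan2(e[1],e[0])))
for q,z in(('basket_grip',.122),('tray_floor',.004),('board_top',.01)): print(q,[(round(r['p'],2),r['position'],at(K,r['position'],z)) for r in manip.mark_of('wrist',q)[:2]])
```

```text
2.75 [ 0.53359412 -0.01671564  0.23122788]
[ 268  159   26   90 1975] ((280.8430480957031, 203.45675659179688), (24.819589614868164, 89.15602111816406), 0.784824550151825) [ 0.5339   -0.015825  0.131   ] 0.06991680770744617 139.29204253155538
[    0   268   560   152 40411] ((279.5, 343.5), (151.0, 559.0), 90.0) [ 0.634625 -0.0996    0.131   ] 0.4443231706764796 50.57086973997013
basket_grip [(0.94, [277.3, 204.5], array([ 0.5339, -0.0193,  0.122 ])), (0.39, [479.5, 256.5], array([0.6729, 0.0797, 0.122 ]))]
tray_floor [(0.83, [170.8, 311.1], array([ 0.586 , -0.2372,  0.004 ]))]
board_top []
```

View pics/w1.png

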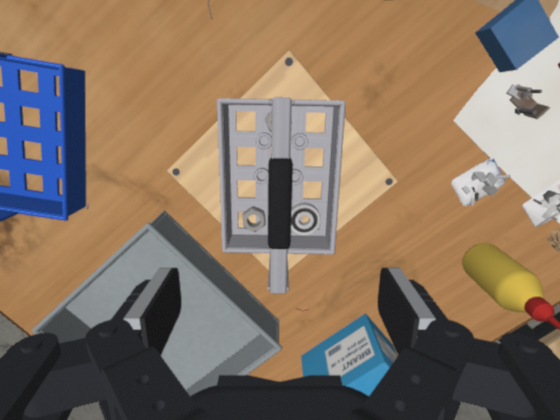

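The grip lies under the tool (pixel ~280,203) aligned with its x, and the tray is at the lower left. I'll descend and grip.

Emit:
step_arm:
  targets: "0 0 15 0; 0 0 40 0; 0 0 70 0; 0 0 95 0; 0 0 112 0; 0 0 122 0; 0 0 127 0; 0 0 128 0; 0 0 128 0"

```text
t: 3.8
tcp_pos: [0.5351, -0.0182, 0.1039]
tool_rot: [0.337, 0.941, 0.0, 0.001]
force: [-0.4, 0.2, 0.4]
finger_gap: 1.004
gripper_force: 0.0
```

Emit:
step_arm:
  targets: "0 0 0 0; 0 0 0 0; 0 0 0 0; 0 0 0 0; 0 0 0 0; 0 0 0 0; 0 0 0 0; 0 0 0 0; 0 0 0 0; 0 0 0 0"
  gripper: 1
  squeeze: 110

```text
t: 4.8
tcp_pos: [0.5348, -0.0182, 0.1036]
tool_rot: [0.337, 0.941, 0.0, 0.0]
force: [0.6, 2.2, 5.3]
finger_gap: 0.187
gripper_force: 107.6
```

Emit:
step_arm:
  targets: "0 0 -3 0; 0 0 -10 0; 0 0 -20 0; 0 0 -32 0; 0 0 -45 0; 0 0 -56 0; 0 0 -64 0; 0 0 -68 0; 0 0 -70 0; 0 0 -70 0; 0 0 -70 0; 0 0 -70 0"

```text
t: 6.0
tcp_pos: [0.5342, -0.0181, 0.1728]
tool_rot: [0.338, 0.941, -0.0, -0.001]
force: [0.2, 0.3, -4.3]
finger_gap: 0.19
gripper_force: 107.5
```

Run:
```python
from h import *
K=cal('wrist'); b=manip.snapshot('wrist'); save('w2',b)
s=manip.sense();print(s['t'],s['tcp_pos'],s['force'],s['ft_torque'])
```

```text
6.05 [ 0.53424552 -0.01816464  0.17284471] [ 0.16808366 -0.43012563 -4.63924364] [0.07007307 0.03553019 0.02856085]
```

View pics/w2.png

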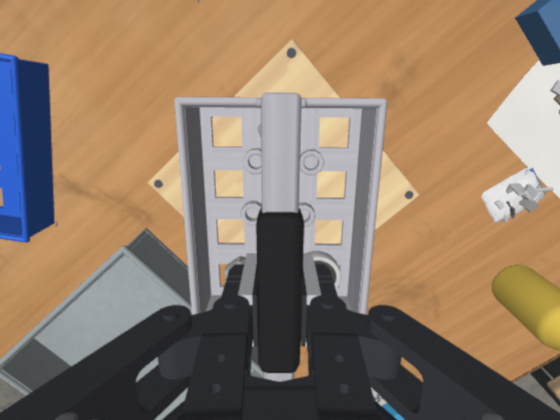

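Basket is hanging level with four rings visible at (255,161),(312,161),(254,212),(303,212), all on web crossings, so both x and y shaking is needed. Next I carry it over the tray and square it up.

Emit:
step_arm:
  targets: "-2 -1 0 0; -9 -7 0 -2; -22 -17 0 -5; -41 -30 0 -9; -63 -47 0 -14; -87 -65 0 -19; -112 -83 0 -24; -136 -101 0 -29; -156 -116 0 -34; -171 -127 0 -37; -182 -135 0 -39; -186 -138 0 -40"

```text
t: 7.25
tcp_pos: [0.5908, -0.2449, 0.1729]
tool_rot: [-0.004, 1.0, -0.0, 0.0]
force: [-0.3, -0.3, -3.5]
finger_gap: 0.188
gripper_force: 107.6
```

Emit:
step_arm:
  targets: "0 0 3 0; 0 0 8 0; 0 0 12 0; 0 0 15 0; 0 0 15 0"

```text
t: 7.75
tcp_pos: [0.59, -0.2421, 0.1575]
tool_rot: [-0.005, 1.0, 0.001, -0.001]
force: [-0.3, 0.2, -4.8]
finger_gap: 0.188
gripper_force: 107.6
```

Run:
```python
from h import *
K=cal('top'); b=manip.snapshot('top'); s=manip.sense();print(s['t'],s['tcp_pos'],s['force'],R.from_quat(s['tool_rot']).as_matrix().round(2).tolist())
w=manip.snapshot('wrist'); save('w3',np.hstack([cv2.resize(w,(400,300)),cv2.resize(b[110:290,240:480],(400,300))]))
```

```text
7.8 [ 0.59028194 -0.24232459  0.15795556] [-0.2839332  -0.44415099 -2.64007054] [[-1.0, -0.01, -0.0], [-0.01, 1.0, 0.0], [0.0, 0.0, -1.0]]
```

View pics/w3.png

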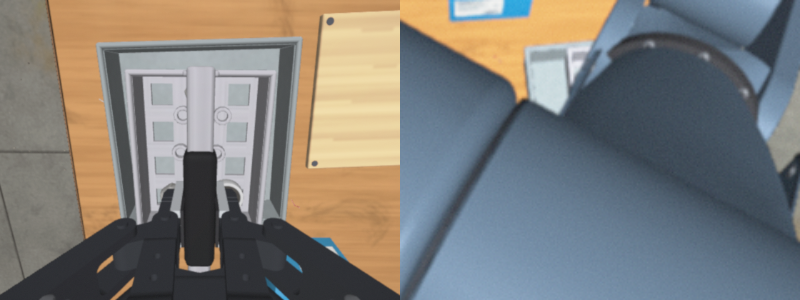

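Emit:
step_arm:
  targets: "10 10 0 0; -10 -10 0 0; 10 10 0 0; -10 -10 0 0; 10 10 0 0; -10 -10 0 0; 10 10 0 0; -10 -10 0 0; 10 10 0 0; -10 -10 0 0; 0 0 0 0; 0 0 0 0"

```text
t: 9.05
tcp_pos: [0.5895, -0.2419, 0.1584]
tool_rot: [-0.005, 1.0, 0.001, -0.001]
force: [0.0, 0.5, -3.9]
finger_gap: 0.191
gripper_force: 109.3
```

```bash
cat > look.py <<'E'
from h import *
import sys
w=manip.snapshot('wrist'); s=manip.sense();print(s['t'],s['tcp_pos'],s['force'][2])
save(sys.argv[1],w); np.set_printoptions(suppress=True)
for q in ('spacer0_center','nut_a_center','ball_bearing_center'):
  print(q,[(round(r['p'],2),np.round(r['position'])) for r in manip.recognise('wrist',q)])
E
python3 look.py w4
```

```text
9.1 [ 0.59004594 -0.24240814  0.15852218] -3.763009984794029
spacer0_center []
nut_a_center [(0.86, array([223., 267.]))]
ball_bearing_center []
```

View pics/w4.png

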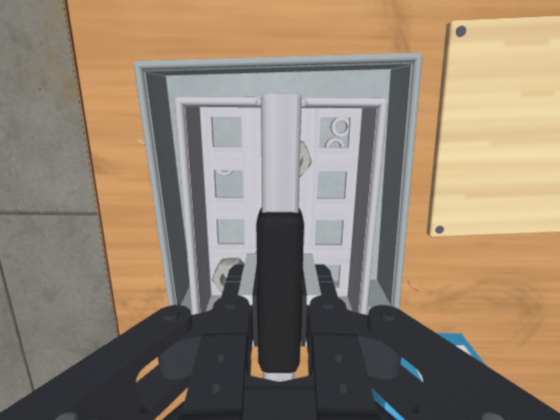

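Three rings are already visible below in the tray, at (340,127), (333,145) and (225,168); the fourth is hidden. Shake on the other diagonal.

Emit:
step_arm:
  targets: "10 -10 0 0; -10 10 0 0; 10 -10 0 0; -10 10 0 0; 10 -10 0 0; -10 10 0 0; 0 12 0 0; 0 -12 0 0; 0 12 0 0; 0 -12 0 0; 0 0 0 0; 0 0 0 0"

```text
t: 10.45
tcp_pos: [0.5894, -0.2425, 0.1582]
tool_rot: [-0.005, 1.0, 0.001, -0.001]
force: [-0.7, 0.6, -3.9]
finger_gap: 0.188
gripper_force: 109.3
```

Emit:
step_arm:
  targets: "12 0 0 0; -12 0 0 0; 12 0 0 0; -12 0 0 0; 10 10 0 0; -10 -10 0 0; 10 10 0 0; -10 -10 0 0; 10 10 0 0; 0 0 0 0; 0 0 0 0; 0 0 0 0"

```text
t: 11.65
tcp_pos: [0.5903, -0.2435, 0.1587]
tool_rot: [-0.005, 1.0, -0.0, 0.0]
force: [-0.5, 0.3, -3.6]
finger_gap: 0.184
gripper_force: 109.4
```

```bash
python3 look.py w5
python3 - <<'E'
from h import *
print(np.mean([(manip.snapshot('wrist') is None, manip.sense()['force'][2])[1] for _ in range(8)]))
E
```

```text
11.7 [ 0.59027495 -0.24329656  0.15864711] -3.9253163031375577
spacer0_center [(0.56, array([322., 125.])), (0.46, array([338., 128.]))]
nut_a_center []
ball_bearing_center [(0.87, array([311., 248.]))]
-3.665322215361329
```

View pics/w5.png

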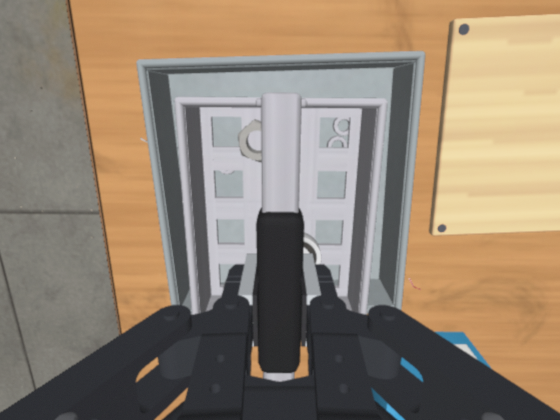

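Run:
```python
from h import *
b=manip.snapshot('scene'); K=cal('scene'); c=px(K,(.59,-.243,.05)).astype(int); print(c)
save('s1',cv2.resize(b[c[1]-75:c[1]+60,c[0]-90:c[0]+90],None,fx=4.4,fy=4.4,interpolation=cv2.INTER_CUBIC))
```

```text
[345 179]
```

View pics/s1.png

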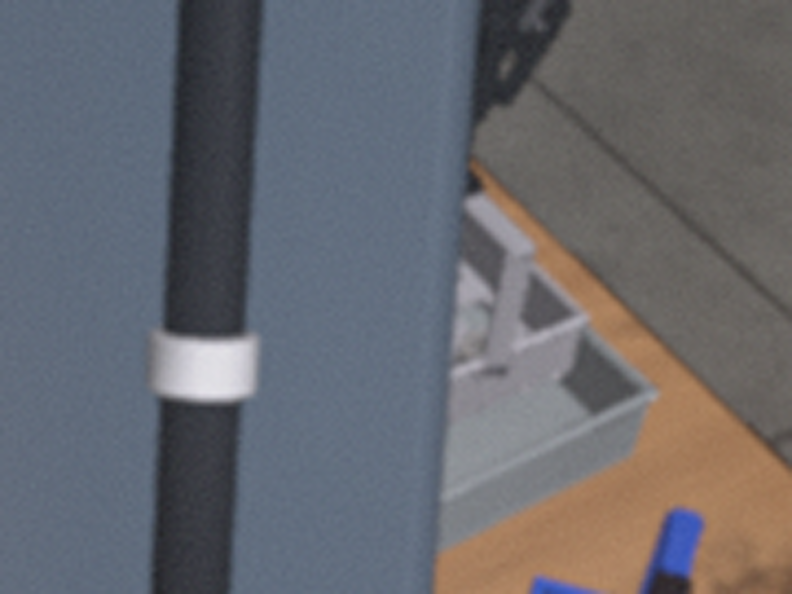

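Emit:
step_arm:
  targets: "11 11 0 0; -11 -11 0 0; 11 11 0 0; -11 -11 0 0; 11 11 0 0; -11 -11 0 0; 11 -11 0 0; -11 11 0 0; 11 -11 0 0; -11 11 0 0; 11 -11 0 0; -11 11 0 0"

```text
t: 13.5
tcp_pos: [0.5977, -0.2363, 0.158]
tool_rot: [-0.002, 1.0, -0.001, -0.002]
force: [0.9, -0.7, -4.1]
finger_gap: 0.19
gripper_force: 109.6
```

Emit:
step_arm:
  targets: "24 -24 0 0; 24 0 0 0; 0 0 0 0; 24 0 0 0; 0 0 0 0; 24 0 0 0; 0 -22 0 0; 24 0 0 0; 0 -22 0 0; 11 -11 0 0; 11 -11 0 0; 11 -11 0 0"

```text
t: 14.7
tcp_pos: [0.5906, -0.2429, 0.1584]
tool_rot: [-0.005, 1.0, -0.0, 0.0]
force: [0.9, -0.7, -3.9]
finger_gap: 0.19
gripper_force: 109.9
```

Emit:
step_arm:
  targets: "-1 2 -1 0; -5 6 -5 0; -12 12 -12 0; -21 20 -21 0; -32 30 -32 0; -44 41 -43 0; -56 52 -54 0; -67 62 -64 0; -76 70 -72 0; -82 76 -77 0; -84 79 -80 0; -85 80 -80 0"

```text
t: 15.9
tcp_pos: [0.6748, -0.1618, 0.2386]
tool_rot: [-0.005, 1.0, -0.0, -0.0]
force: [0.0, -0.5, -4.4]
finger_gap: 0.19
gripper_force: 109.9
```

```bash
python3 look.py w6;python3 - <<'E'
from h import *
K=cal('wrist'); 
for dx,dy in((-.1,-.095),(-.1,.095),(.1,.095),(.1,-.095)): print(px(K,(.59+dx,-.243+dy,.05)).round())
E
```

```text
15.95 [ 0.67454996 -0.16186867  0.23806603] -3.9520472233431887
spacer0_center [(0.74, array([200.,  70.]))]
nut_a_center [(0.91, array([220., 280.])), (0.28, array([429.,  54.]))]
ball_bearing_center [(0.58, array([313., 233.]))]
[ 69. -40.]
[298. -37.]
[293. 195.]
[104. 193.]
```

View pics/w6.png

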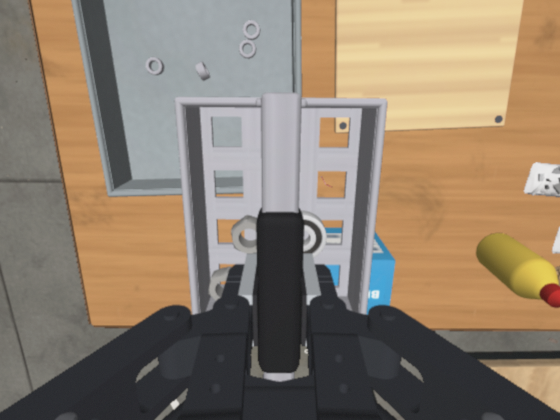

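All four rings lie in the tray, at (252,29), (247,48), (154,66) and (202,71), and both nuts and the bearing are in the basket. Back to the board.

Emit:
step_arm:
  targets: "1 1 0 0; 7 7 0 0; 16 17 0 0; 30 31 0 0; 47 48 0 0; 64 67 0 0; 82 85 0 0; 100 103 0 0; 115 119 0 0; 126 131 0 0; 134 139 0 0; 137 142 0 0"

```text
t: 17.3
tcp_pos: [0.5355, -0.0207, 0.2385]
tool_rot: [-0.005, 1.0, 0.0, -0.0]
force: [-0.4, -0.9, -3.8]
finger_gap: 0.189
gripper_force: 109.9
```

Emit:
step_arm:
  targets: "0 0 4 0; 0 0 13 0; 0 0 26 0; 0 0 42 0; 0 0 60 0; 0 0 78 0; 0 0 94 0; 0 0 107 0; 0 0 115 0; 0 0 119 0; 0 0 120 0; 0 0 120 0"

```text
t: 18.5
tcp_pos: [0.5368, -0.0217, 0.1185]
tool_rot: [-0.005, 1.0, -0.0, 0.0]
force: [0.1, 0.2, -4.0]
finger_gap: 0.189
gripper_force: 109.9
```

Emit:
step_arm:
  targets: "0 0 2 0; 0 0 4 0; 0 0 6 0; 0 0 8 0; 0 0 9 0; 0 0 10 0; 0 0 11 0; 0 0 11 0"

```text
t: 19.3
tcp_pos: [0.5363, -0.0214, 0.1072]
tool_rot: [-0.005, 1.0, 0.0, -0.0]
force: [0.3, -0.1, -3.6]
finger_gap: 0.19
gripper_force: 109.9
```

Emit:
step_arm:
  targets: "0 0 1 0; 0 0 1 0; 0 0 2 0; 0 0 2 0; 0 0 3 0; 0 0 3 0; 0 0 3 0"

```text
t: 20.0
tcp_pos: [0.5363, -0.0214, 0.1043]
tool_rot: [-0.005, 1.0, 0.0, -0.0]
force: [0.3, 0.1, -3.4]
finger_gap: 0.189
gripper_force: 109.9
```

Emit:
step_arm:
  targets: "0 0 0.5 0; 0 0 0.5 0; 0 0 1 0; 0 0 1 0; 0 0 1 0"

```text
t: 20.5
tcp_pos: [0.5364, -0.0213, 0.1037]
tool_rot: [-0.005, 1.0, 0.0, 0.0]
force: [-1.9, 1.9, 1.5]
finger_gap: 0.191
gripper_force: 110.5
```

Emit:
step_arm:
  targets: "0 0 0 0; 0 0 0 0; 0 0 0 0; 0 0 0 0; 0 0 0 0; 0 0 0 0; 0 0 0 0; 0 0 0 0; 0 0 0 0; 0 0 0 0"
  gripper: 0

```text
t: 21.5
tcp_pos: [0.5363, -0.0215, 0.1033]
tool_rot: [-0.005, 1.0, -0.0, -0.0]
force: [0.0, -0.4, 0.1]
finger_gap: 0.999
gripper_force: 0.0
```

Emit:
step_arm:
  targets: "0 0 -5 0; 0 0 -15 0; 0 0 -30 0; 0 0 -50 0; 0 0 -75 0; 0 0 -100 0; 0 0 -120 0; 0 0 -130 0; 0 0 -135 0; 0 0 -135 0; 0 0 -135 0"

```text
t: 22.6
tcp_pos: [0.5357, -0.0213, 0.2375]
tool_rot: [-0.005, 1.0, 0.0, -0.001]
force: [-0.4, 0.0, 0.6]
finger_gap: 1.001
gripper_force: 0.0
```

```bash
python3 look.py w7
python3 - <<'E'
from h import *
K=cal('wrist')
print([(round(r['p'],2),at(K,r['position'],.122)) for r in manip.mark_of('wrist','basket_grip')])
E
```

```text
22.65 [ 0.5356327  -0.02129654  0.2372651 ] 0.2258102592300803
spacer0_center [(0.63, array([ 84., 203.])), (0.44, array([257., 188.]))]
nut_a_center [(0.74, array([241., 226.])), (0.58, array([124., 181.]))]
ball_bearing_center [(0.89, array([300., 188.]))]
[(0.76, array([ 0.537 , -0.0224,  0.122 ]))]
```

View pics/w7.png

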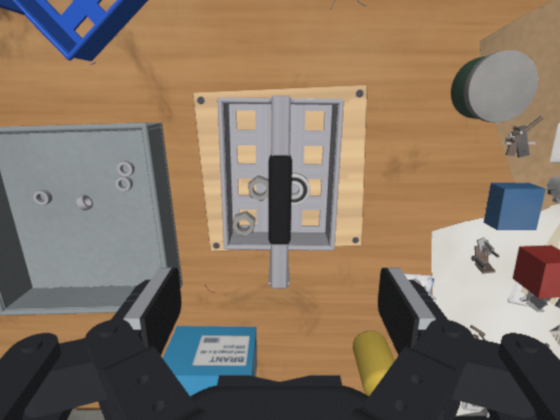

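The basket stands level in the middle of the board with both nuts (260,187 and 243,223) and the bearing (296,187) in it, and four rings lie in the tray (125,168; 124,184; 85,202; 42,198).

```bash
python3 -c "
from station import manip
print(manip.sign_off())"
```

```text
the job is handed in; nothing more can be done
None
```

I sorted the parts and handed the job in at about 23 s of the 72 s allowed: the last picture shows all four rings in the tray and the basket back on the middle of the board with both nuts and the bearing in it. The hand-in gave no verdict.

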